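# Clear the setting gauge and hold a float down in the sprung tacking cradle

### The job

The flat setting gauge is still standing in the slots of the tacking fixture, across its sprung ring: draw it straight up out of the slots and leave it in the shallow steel tray. Then take the ball float out of its collar, set it neck up in the ring, press it down until the ring is practically at the bottom of its travel, and finish while still holding it pressed down there, upright and still, ready to be tack-welded. Leave the two flanged pipe stubs and the spanner where they are.

Things in the scene. Friction and masses are not known exactly. Their poses are not given: they have to be found in the camera images.
- fixture: Fixed steel fixture; origin at the centre of its underside on the table, z up. Base 110 (x) by 160 (y) by 12 mm; the sprung ring is on its z axis. At y = +-62 mm two posts, 30 by 24 mm, tops 94 mm above the table, each with a vertical slot 7 mm wide in x, 30 mm deep, open at the top and towards the ring; slot floors 64 mm above the table.
- ring_top (a point): Centre of the upper face of the sprung ring (plain steel ring, 56 mm inside diameter, 84 mm outside, 10 mm thick), on the fixture's axis. The ring's top is 60 mm above the table at rest and 40 mm when fully pressed. z up; moves with the ring.
- ring (a joint): How far the sprung ring is pressed down, in m: 0 at rest (up), 0.020 at its bottom stop. Springs push it up: about 7 N net when it starts to move, about 15 N at the bottom, so the float's weight alone does not press it and it springs back when let go.
- gauge: Flat aluminium plate, 5 mm thick (its x) by 130 mm long (its y) by 70 mm high (its z), about 0.14 kg; origin at its centre. It starts upright with its ends in the two slots and its lower edge on the slot floors, its upper edge 134 mm above the table; 1 mm play on each face.
- float: Steel ball, 72 mm diameter, with a straight pipe neck of 28 mm diameter on top; origin at the ball's centre, z along the neck. The neck's top is 85 mm from the ball's centre. About 0.35 kg. Stands neck up in the collar, ball centre about 58 mm above the table; seated in the ring its centre is about 22.5 mm above the ring's top face.
- collar: Fixed dark steel pipe collar the float waits in, 74 mm outside and 56 mm inside diameter, 35 mm high; origin at the centre of its underside. The collar and the tray may swap sides.
- tray: Fixed shallow dark sheet-steel tray, 190 (x) by 220 (y) mm outside, 28 mm high, 3 mm walls and about 3 mm floor; origin at the centre of its underside.
- stub_a: Flanged steel pipe stub, 52 mm high, 54 mm flange on top; origin at the centre of its underside. Bystander.
- stub_b: Second flanged steel pipe stub, same size. Bystander.
- spanner: Steel spanner 150 mm long lying on the table. Bystander.
Not all that is in view belongs to the job. Leave any blue or red look-alike of the float alone.

How it is judged:
On the way, in this order (a step that is already met when the one before it is completed fails the run):
1. the gauge, held by the fingers, is drawn up clear of the slots over the fixture (z of gauge in the frame of fixture above 0.131 m and horizontal distance between gauge and fixture below 0.05 m and angle between gauge's own z axis and vertical below 0.35 rad and contact force between the fingers and gauge above 0.5 N), for 0.05 s.
2. the gauge is in the tray, let go and at rest (x of gauge in the frame of tray between -0.09 and 0.09 m and y of gauge in the frame of tray between -0.105 and 0.105 m and z of gauge in the frame of tray below 0.055 m and contact force between each of the arm, the fingers and gauge below 0.1 N and linear speed of gauge below 0.02 m/s), for 0.2 s.
At the end, for the whole second after the job is handed in: Held through the last second: ring down over 16 of 20 mm; float seated (within 6 mm of the ring's axis, centre 17-27 mm above its top), within 10 deg of upright, under 10 mm/s, fingers bearing on it over 3 N, fixture over 5 N; gauge at rest inside the tray, centre under 55 mm high (value of joint ring above 0.016 m and horizontal distance between float and ring_top below 0.006 m and z of float in the frame of ring_top between 0.017 and 0.027 m and angle between float's own z axis and vertical below 0.17 rad and linear speed of float below 0.01 m/s and contact force between the fingers and float above 3 N and contact force between float and fixture above 5 N and x of gauge in the frame of tray between -0.09 and 0.09 m and y of gauge in the frame of tray between -0.105 and 0.105 m and z of gauge in the frame of tray below 0.055 m and linear speed of gauge below 0.02 m/s); the arm keeps its last pose, push and grip.
It fails at once if a flanged stub is moved more than 25 mm (distance of any of stub_a, stub_b from where it was at the start of the episode above 0.025 m).
It fails at once if the spanner is moved more than 25 mm (distance of spanner from where it was at the start of the episode above 0.025 m).
It also fails if it takes over 64 s, if anything falls off the work surface, if the arm or the gripper's body presses on something with over 40 N, if the wrist force passes 120 N, or if a joint passes its speed limit or range.

### The arm

A 6-joint arm with a two-finger parallel gripper is mounted at the origin on the work surface. World frame = base frame: x ahead of the robot, y to its left, z up, the work surface at z = 0. Lengths are in m, angles in rad, forces in N, time in s.
With the tool pointing down it reaches from about 0.325 to 0.85 m from the base axis. Payload 4.4 kg.
Tool frame: the origin (TCP) lies at the very end of the fingers, on their centre line; the grasp point (between the pads) lies 19 mm behind it; z points along the fingers, y is the line along which they close (so a half turn about z gives the same grasp; the last joint's range is limited). The gripper opens to 94 mm and grips with 3 to 60 N. Pads are 16 mm wide; open, the fingers measure 119 mm over their backs; the gripper's body (75 mm by 177 mm) begins 78 mm behind the grasp point.
Start: joints at [1.097, 0.207, 1.542, -0, 1.393, -0.15], TCP at [0.182, 0.545, 0.177] pointing down, gripper open.
Joint ranges: [-2.73, 2.73], [-0.86, 2.22], [0.23, 2.46], [-1.11, 4.25], [0.08, 2.63], [-2.82, 2.82]. Speed limits (rad/s): [2.79, 2.79, 3.14, 3.14, 3.14, 3.14].

### API

Orientations are given as a rotation vector (axis times angle).
In Python, from plant import robot gives the robot as it stands.
- The arm moves only by the tool arm_command, never from a script. Its arguments are lists of equal length, an entry for each row: "travel": the shift along the world's x, y, z in units of 60 mm (1.0 is 60 mm), a list of three; "yaw": the turn about the world's z in units of 10 degrees (1.0 is 10 degrees); "claw": the finger opening in mm, from 0 to 94. A call has 1 to 12 rows; each row shifts and turns the commanded pose from where the row before left it; what a row does not reach is not made up. A row lasts 1/8 s, in which the tool goes at most 62.5 mm and 10.7 degrees, less where a joint would pass 70% of its speed; a pose out of reach is approached as far as the arm can. A call is refused whole if a number of a shift passes 1 or a number of a turn 1, either way. A call with a gripper value outside its range is refused whole. The fingers move at their own pace and stop on an object; "squeeze" is the grip in N (left out, the last holds). Time passes only in rows, so rows that do not move let the fingers close. It gives the time, the measured TCP pose, the force, the opening and the grip force at its end, in the units of the state.
- robot.state(): the state, without advancing time (a new reading comes with each control period).
- robot.read_camera(name): name is "scene" or "top" or "wrist"; returns (picture, depth): 384x512x3 uint8, red, green, blue; 384x512 float32, m along the optical axis (not along the pixel's ray), 0 where there is no reading.
- robot.camera_model(name): a dict with "mtx" (3x3 intrinsics, pixels), "R" (3x3) and "t" (3): a world point X has camera coordinates R X + t. Camera axes: x right, y down, z forward; pixel columns grow to the right and rows downward; lengths in m; the calibration is good to about 2 mm. A picture is of the moment at which its call begins: read the wrist's pose just before it. camera_model takes no time and is no camera call; for the wrist camera it gives the pose at the moment of the call.
- robot.hand_in(): hands the job in; it is judged then, once.
The state is a dict: "time": time; "q": joint angles; "qd": joint speeds; "joint_efforts": joint torques, N m; "tool_pos": TCP position; "tool_rot": TCP orientation; "contact_force": force on the tool from outside, world axes, zero at the start; "ft_torque": the same for the moment, N m; "opening": finger opening in m; "gripper_force": force on a finger pad.
Only numpy, scipy, OpenCV 4.12 (cv2) and the standard library are available. Lean on these libraries where they do the work, as an engineer would, in place of code of your own. Each camera call takes 0.05 s, during which the arm holds its last target. There are 200 camera calls.

## Working session

There is one attempt and no reset: what is moved stays moved. The work goes in short steps, Python scripts to look and compute and a tool call to move; the robot and the scene stay as the last step left them, time stands still between calls to the robot, and variables do not carry over. Pictures are saved under pics/ and viewed, at most 10 in all, crops included, and the job is handed in when it is done.

Besides the shell and the picture viewer there is one more tool, called after "Emit:" as a command line: name --pt "numbers of a row" for each row, then --argument value for the rest. arm_command: Moves the arm, as the interface text tells. Its arguments: {"type":"object","properties":{"travel":{"type":"array","items":{"type":"array","items":{"type":"number"}}},"yaw":{"type":"array","items":{"type":"number"}},"claw":{"type":"array","items":{"type":"number"}},"squeeze":{"type":"number"}},"required":["travel","yaw","claw"]}

```bash
mkdir -p pics; ls
cat > h.py <<'E'
import numpy as np, cv2, os
from plant import robot
def snap(n):
    m=robot.camera_model(n); im,d=robot.read_camera(n); return im,d,m
def save(fn,im): cv2.imwrite(fn,cv2.cvtColor(im,cv2.COLOR_RGB2BGR))
def cloud(d,m):
    v,u=np.mgrid[:d.shape[0],:d.shape[1]]
    K=m['mtx']; p=np.stack([(u-K[0][2])/K[0][0]*d,(v-K[1][2])/K[1][1]*d,d],-1)
    return (p-np.array(m['t']))@np.array(m['R'])   # R^T (p-t)
def plane(uv,m,z):
    K=np.array(m['mtx']);R=np.array(m['R']);t=np.array(m['t'])
    r=R.T@np.linalg.inv(K)@np.array([uv[0],uv[1],1.]);c=-R.T@t
    return c+r*(z-c[2])/r[2]
E
python3 - <<'E'
from h import *
for n in ('scene','top'):
    im,d,m=snap(n); save(f'pics/{n}0.png',im); np.savez(f'{n}0.npz',im=im,d=d,**m)
    print(n,-np.array(m['R']).T@m['t'],np.array(m['R']).round(2).tolist())
s=robot.state();print(s)
E
```

```text
pics
scene [1.03528656 0.05786917 0.71121981] [[-0.05, 1.0, -0.01], [0.78, 0.03, -0.62], [-0.62, -0.04, -0.78]]
top [0.4342063  0.04542542 1.14479036] [[-0.02, -1.0, 0.02], [-0.99, 0.02, -0.13], [0.13, -0.03, -0.99]]
{'time': 0.1, 'q': array([ 1.09750394e+00,  2.07325193e-01,  1.54278349e+00,  1.36990312e-05,
        1.39351827e+00, -1.50481286e-01]), 'qd': array([-7.26866577e-04, -2.35422129e-03, -2.57402760e-03,  3.54327666e-05,
       -5.78361339e-04, -1.72445211e-05]), 'joint_efforts': array([-1.74222332e-04, -3.71860957e+01, -2.82291198e+01,  6.99608121e-02,
        3.10934172e-02, -3.86027159e-05]), 'tool_pos': array([0.18204513, 0.54459824, 0.17572553]), 'tool_rot': array([-5.04772822e-01, -3.10012858e+00,  3.03418954e-03]), 'contact_force': array([-0.26676671,  0.9174701 ,  0.05500535]), 'ft_torque': array([-0.00162031, -0.02397681, -0.02852749]), 'gripper_force': 0.0, 'opening': 0.0941284604688258}
```

View pics/scene0.png

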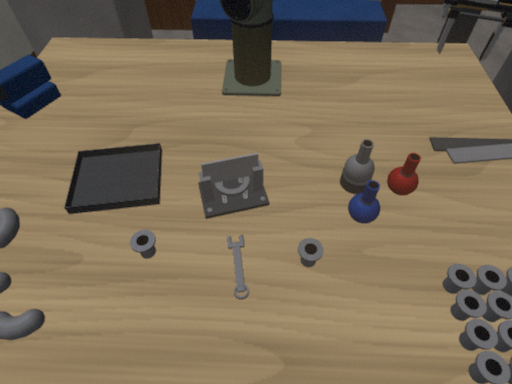

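View pics/top0.png

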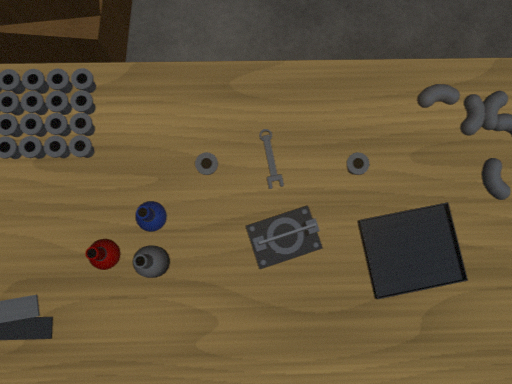

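Candidates for the float: grey ball in a dark collar (scene 358,172; top 151,262), blue (scene 365,206; top 151,215), red (scene 404,178; top 103,254). Plain grey steel in the collar fits the description; the other two are look-alikes standing on the table. The gauge stands across the fixture (scene 232,175; top 286,236). The tray is on the right side (top 412,250). Now a crop to confirm, and measurements.

Run:
```python
from h import *
S=dict(np.load('scene0.npz'));T=dict(np.load('top0.npz'))
a=cv2.resize(S['im'][130:230,180:430],None,fx=3.2,fy=3.2,interpolation=cv2.INTER_CUBIC);b=cv2.resize(T['im'][190:290,80:330],None,fx=3.2,fy=3.2,interpolation=cv2.INTER_CUBIC)
save('pics/crop1.png',np.vstack([a,b])[:600])
for nm,D in (('scene',S),('top',T)):
    P=cloud(D['d'],D);D['P']=P;x,y,z=P[...,0],P[...,1],P[...,2]
    print(nm,'table z',np.median(z[(D['d']>0)&(abs(z)<.01)]))
    if nm=='top': bx={'fix':(185,280,230,345),'float':(235,290,130,175),'tray':(195,305,350,475)}
    else: bx={'fix':(145,225,185,280),'float':(130,200,335,377),'tray':(140,215,60,170)}
    def sel(k,lo,hi):
        r0,r1,c0,c1=bx[k];q=P[r0:r1,c0:c1].reshape(-1,3);return q[(q[:,2]>lo)&(q[:,2]<hi)]
    def rect(q): (c,s,an)=cv2.minAreaRect((q[:,:2]*1000).astype(np.float32)); return np.round(c,1),np.round(s,1),round(an,1)
    g=sel('fix',.125,.14);print('gauge top',len(g),rect(g),np.percentile(g[:,2],[5,50,95]))
    g=sel('fix',.085,.1);print('post tops',len(g),rect(g))
    g=sel('fix',.054,.064);print('ring',len(g),g.mean(0)if len(g) else'')
    g=sel('fix',.008,.015);print('base',len(g),rect(g))
    g=sel('float',.12,.16);print('neck',len(g),rect(g),g[:,2].max(),g.mean(0))
    g=sel('float',.045,.09);A=np.c_[2*g,np.ones(len(g))];s=np.linalg.lstsq(A,(g**2).sum(1),rcond=None)[0];print('ball',s[:3],np.sqrt(s[3]+s[:3]@s[:3]))
    g=sel('tray',.018,.035);print('tray',len(g),rect(g),np.median(g[:,2]))
    g=sel('tray',-.002,.01)
```

```text
scene table z -0.0008439778119680185
gauge top 236 (array([501.3, -24.1]), array([  8.5, 129.5]), 17.9) [0.12605277 0.13146125 0.13428112]
post tops 377 (array([501.9, -23.7]), array([ 32.1, 147.9]), 17.0)
ring 338 [ 0.52179903 -0.0171646   0.05888284]
base 1221 (array([503.2, -23.4]), array([109.1, 160.3]), 16.2)
neck 216 (array([501., 283.]), array([ 26.9, 132.9]), 87.0) 0.14364643488878445 [0.47817968 0.28436866 0.13276189]
ball [0.50081557 0.27258988 0.08821771] 0.046365863560164165
tray 789 (array([ 462.8, -328.4]), array([194.7, 221. ]), 10.0) 0.024314522478336494
top table z 0.0003484299895837189
gauge top 154 (array([498.9, -25.7]), array([  4.9, 129.2]), 17.1) [0.12992816 0.13385486 0.13700312]
post tops 260 (array([498.8, -25.9]), array([ 30. , 147.7]), 16.9)
ring 535 [ 0.4988344  -0.0247815   0.06021184]
base 1749 (array([528.5,   3.7]), array([183.8, 199. ]), 17.1)
neck 170 (array([446.5, 284.1]), array([25.3, 27.6]), 1.1) 0.14666606114079078 [0.44688405 0.28257885 0.14040227]
ball [0.4470422  0.28440338 0.05796656] 0.035130821375417724
tray 690 (array([ 460.9, -330.5]), array([190.2, 222.8]), 10.2) 0.027214709230120225
```

View pics/crop1.png

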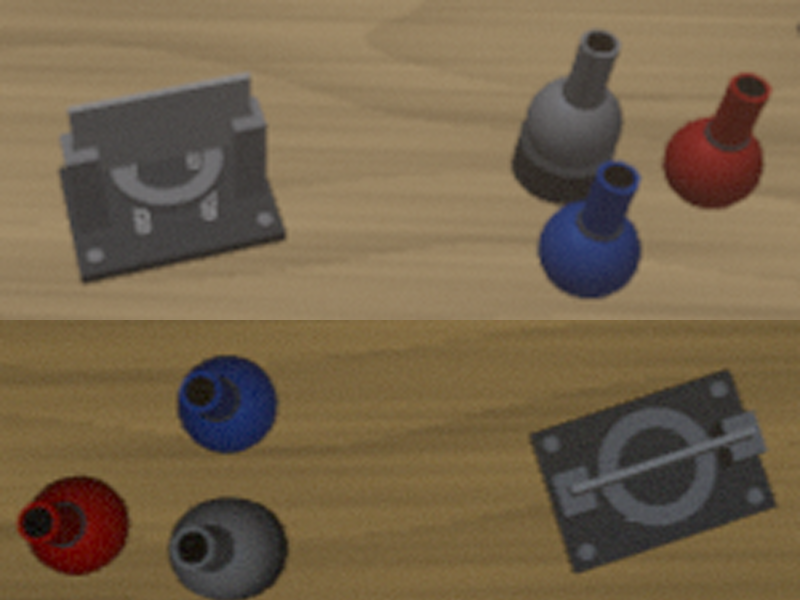

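The crop confirms it: the plain grey float stands in the dark collar (about 225,545 in the crop's lower half), and the blue and red ones stand free on the table. The gauge's yaw is +17° and its centre is at (0.499, -0.025). Moving above it now.

Emit:
arm_command --pt "0 0 0.6" --pt "0 0 0.6" --pt "0.5 -0.85 0" --pt "0.5 -0.85 0" --pt "0.5 -0.85 0" --pt "0.5 -0.85 0" --pt "0.5 -0.85 0" --pt "0.5 -0.85 0" --pt "0.5 -0.85 0" --pt "0.5 -0.85 0" --pt "0.5 -0.85 0" --pt "0.5 -0.85 0" --yaw '[0, 0, -0.55, -0.55, -0.55, -0.55, -0.55, -0.55, -0.55, -0.55, -0.55, -0.5]' --claw '[94, 94, 94, 94, 94, 60, 60, 60, 60, 60, 60, 60]' --squeeze 25

```text
time: 1.6
tool_pos: [0.4828, 0.0335, 0.2484]
tool_rot: [-1.872, -2.522, -0.0]
contact_force: [-0.5, -0.1, -0.0]
opening: 0.06
gripper_force: 0.0
```

Emit:
arm_command --pt "0.3 -0.85 -0.2" --pt "0 -0.15 -0.2" --pt "0 0 0" --pt "0 0 0" --yaw '[0, 0, 0, 0]' --claw '[60, 60, 60, 60]'

```text
time: 2.1
tool_pos: [0.5, -0.0233, 0.2249]
tool_rot: [-1.866, -2.527, -0.001]
contact_force: [1.3, -0.0, 0.1]
opening: 0.06
gripper_force: 0.0
```

```bash
cat >> h.py <<'E'
def st():
    s=robot.state();r=s['tool_rot'];R=cv2.Rodrigues(np.array(r))[0]
    print('t%.2f'%s['time'],np.round(s['tool_pos'],4),'yang %.1f'%np.degrees(np.arctan2(R[1,1],R[0,1])),'tilt',np.round(R[:,2],3),'F',np.round(s['contact_force'],1),'op %.4f'%s['opening'],'gf %.1f'%s['gripper_force']);return s
def rect(q): (c,s,an)=cv2.minAreaRect((q[:,:2]*1000).astype(np.float32)); return np.round(c,1),np.round(s,1),round(an,1)
E
python3 - <<'E'
from h import *
st();im,d,m=snap('wrist');save('pics/w1.png',im)
P=cloud(d,m).reshape(-1,3);P=P[d.ravel()>0]
for lo,hi in((.125,.14),(.09,.098),(.055,.063)):
    g=P[(P[:,2]>lo)&(P[:,2]<hi)&(np.hypot(P[:,0]-.5,P[:,1]+.025)<.1)]
    print(lo,len(g),rect(g) if len(g) else'', g[:,2].mean())
E
```

```text
t2.10 [ 0.5    -0.0233  0.2249] yang 17.1 tilt [-0.     0.001 -1.   ] F [ 1.3 -0.   0.1] op 0.0600 gf 0.0
0.125 623 (array([498.7, -26.1]), array([  4.3, 129.9]), 17.1) 0.13334439518911792
0.09 879 (array([498.4, -25.3]), array([ 29.9, 146.9]), 17.0) 0.09328781179746343
0.055 1973 (array([495.4, -14.1]), array([ 83.5, 124.6]), 16.8) 0.05932249484243405
```

View pics/w1.png

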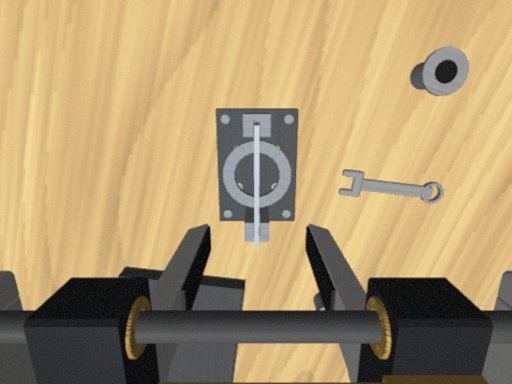

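The wrist view shows the gauge (255,185) centred between the open fingers and aligned with them. Fine shift, descend and close.

Emit:
arm_command --pt "-0.025 -0.04 0" --pt "0 0 -0.6" --pt "0 0 -0.6" --pt "0 0 -0.5" --pt "0 0 -0.38" --pt "0 0 0" --pt "0 0 0" --pt "0 0 0" --pt "0 0 0" --pt "0 0 0" --pt "0 0 0" --yaw '[0, 0, 0, 0, 0, 0, 0, 0, 0, 0, 0]' --claw '[60, 60, 60, 60, 60, 60, 20, 0, 0, 0, 0]'

```text
time: 3.52
tool_pos: [0.499, -0.0271, 0.1001]
tool_rot: [1.868, 2.525, 0.0]
contact_force: [-0.3, -0.9, -0.4]
opening: 0.0133
gripper_force: 0.0
```

Emit:
arm_command --pt "0 0 0" --pt "0 0 0" --pt "0 0 0" --pt "0 0 0.1" --pt "0 0 0.3" --pt "0 0 0.3" --pt "0 0 0.3" --pt "0 0 0.3" --pt "0 0 0" --pt "0 0 0" --yaw '[0, 0, 0, 0, 0, 0, 0, 0, 0, 0]' --claw '[0, 0, 0, 0, 0, 0, 0, 0, 0, 0]'

```text
time: 4.78
tool_pos: [0.4983, -0.0269, 0.1772]
tool_rot: [-1.868, -2.524, 0.001]
contact_force: [1.1, -0.7, -2.2]
opening: 0.0045
gripper_force: 25.0
```

Emit:
arm_command --pt "-0.1 -0.84 0" --pt "-0.1 -0.84 0" --pt "-0.1 -0.84 0" --pt "-0.1 -0.84 0" --pt "-0.1 -0.84 0" --pt "-0.1 -0.84 0" --pt "0 0 -0.5" --pt "0 0 -0.6" --pt "0 0 -0.6" --pt "0 0 -0.3" --pt "0 0 -0.2" --pt "0 0 0" --yaw '[-0.1, -0.1, -0.1, -0.1, -0.1, -0.1, 0, 0, 0, 0, 0, 0]' --claw '[0, 0, 0, 0, 0, 0, 0, 0, 0, 0, 0, 0]'

```text
time: 6.28
tool_pos: [0.4627, -0.3292, 0.0455]
tool_rot: [-1.997, -2.424, -0.0]
contact_force: [0.3, -0.1, -0.7]
opening: 0.0049
gripper_force: 25.0
```

Run:
```python
from h import *
st();im,d,m=snap('scene')
P=cloud(d,m)
for nm,lo,hi in(('tray',.018,.035),('plate',.05,.085)):
    g=P[135:220,60:175].reshape(-1,3);g=g[(g[:,2]>lo)&(g[:,2]<hi)];print(nm,len(g),rect(g))
save('pics/s2.png',im)
```

```text
t6.28 [ 0.4627 -0.3292  0.0455] yang 11.0 tilt [-0.001  0.001 -1.   ] F [ 0.3 -0.1 -0.7] op 0.0049 gf 25.0
tray 892 (array([ 463.3, -328.3]), array([192.6, 221.3]), 10.0)
plate 505 (array([ 466.2, -325.8]), array([ 25.1, 129.8]), 16.7)
```

View pics/s2.png

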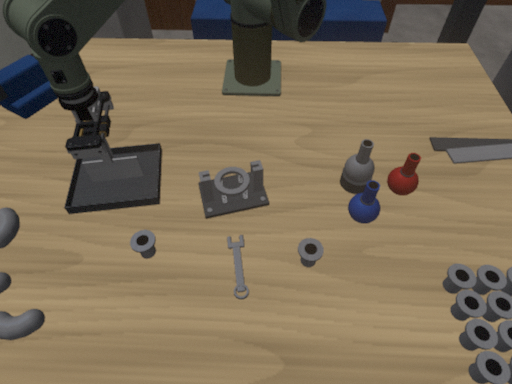

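The gauge (125,165) hangs inside the tray, its lower edge a few mm above the floor. Lower until it touches, then release.

Emit:
arm_command --pt "0 0 -0.05" --pt "0 0 -0.04" --pt "0 0 -0.02" --pt "0 0 0" --yaw '[0, 0, 0, 0]' --claw '[0, 0, 0, 0]'

```text
time: 6.82
tool_pos: [0.4629, -0.3295, 0.0394]
tool_rot: [-1.998, -2.424, -0.0]
contact_force: [-0.2, 0.9, -0.9]
opening: 0.0045
gripper_force: 25.0
```

Emit:
arm_command --pt "0 0 -0.01" --pt "0 0 0" --pt "0 0 0" --pt "0 0 0" --pt "0 0 0" --pt "0 0 0.5" --pt "0 0 0.8" --pt "0 0 0.8" --pt "0 0 0.6" --pt "0 0 0" --yaw '[0, 0, 0, 0, 0, 0, 0, 0, 0, 0]' --claw '[0, 15, 30, 45, 60, 60, 60, 60, 60, 60]'

```text
time: 8.07
tool_pos: [0.465, -0.3314, 0.2049]
tool_rot: [1.993, 2.418, -0.001]
contact_force: [0.3, -0.1, -0.9]
opening: 0.06
gripper_force: 0.0
```

Run:
```python
from h import *
st()
for n,(r0,r1,c0,c1) in (('top',(195,305,350,475)),):
    im,d,m=snap(n);P=cloud(d,m)[r0:r1,c0:c1].reshape(-1,3)
    for lo,hi in((.04,.09),(.018,.035)):
        g=P[(P[:,2]>lo)&(P[:,2]<hi)];print(lo,len(g),rect(g) if len(g)>3 else '')
im,d,m=snap('wrist');save('pics/w2.png',im)
P=cloud(d,m).reshape(-1,3);P=P[(abs(P[:,1]+.33)<.09)&(abs(P[:,0]-.462)<.08)]
for lo,hi in((.0,.015),(.04,.09)):
    g=P[(P[:,2]>lo)&(P[:,2]<hi)];print('w',lo,len(g),rect(g) if len(g)>3 else '')
```

```text
t8.07 [ 0.465  -0.3314  0.2049] yang 11.0 tilt [ 0.006 -0.006 -1.   ] F [ 0.3 -0.1 -0.9] op 0.0600 gf 0.0
0.04 164 (array([ 463.3, -327.4]), array([  5.2, 129.4]), 11.1)
0.018 576 (array([ 460.9, -330.2]), array([190. , 221.6]), 10.2)
w 0.0 15144 (array([ 462., -330.]), array([180., 160.]), 90.0)
w 0.04 570 (array([ 462.4, -328.3]), array([  4.7, 130. ]), 11.0)
```

View pics/w2.png

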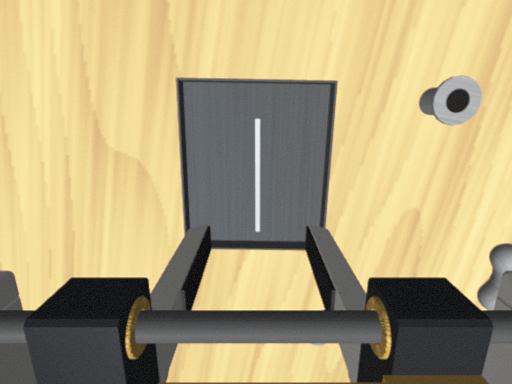

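The gauge stands on its lower edge in the middle of the tray (257,175), let go. Now on to the float.

Emit:
arm_command --pt "-0.025 0.4 0.5" --pt "-0.025 0.85 0.2" --pt "-0.025 0.9 0" --pt "-0.025 0.9 0" --pt "-0.025 0.9 0" --pt "-0.025 0.9 0" --pt "-0.025 0.9 0" --pt "-0.025 0.9 0" --pt "-0.025 0.9 0" --pt "-0.025 0.9 0" --pt "-0.025 0.9 0" --pt "-0.025 0.9 0" --yaw '[0, 0, 0, 0, 0, 0, 0, 0, 0, 0, 0, 0]' --claw '[60, 60, 60, 60, 60, 60, 60, 60, 60, 60, 60, 60]'

```text
time: 9.68
tool_pos: [0.4432, 0.2866, 0.2399]
tool_rot: [-1.997, -2.423, 0.007]
contact_force: [0.8, -0.5, 0.3]
opening: 0.0601
gripper_force: 0.0
```

Emit:
arm_command --pt "0 0 0" --pt "0 0 0" --pt "0 0 0" --yaw '[0, 0, 0]' --claw '[60, 60, 60]'

```text
time: 10.05
tool_pos: [0.4447, 0.284, 0.2418]
tool_rot: [-2.0, -2.422, 0.003]
contact_force: [0.6, 0.3, -0.4]
opening: 0.0601
gripper_force: 0.0
```

```bash
cat > fl.py <<'E'
from h import *
s=st();im,d,m=snap('wrist');save('pics/w3.png',im);P=cloud(d,m)
hsv=cv2.cvtColor(im,cv2.COLOR_RGB2HSV)
gray=(hsv[...,1]<60)&(d>0)
Q=P[gray]
near=np.hypot(Q[:,0]-.447,Q[:,1]-.284)<.06
g=Q[near&(Q[:,2]>.137)&(Q[:,2]<.15)];print('neck top',len(g),rect(g),cv2.minEnclosingCircle((g[:,:2]*1000).astype(np.float32)),np.median(g[:,2]))
g=Q[near&(Q[:,2]>.04)&(Q[:,2]<.088)];A=np.c_[2*g,np.ones(len(g))];x=np.linalg.lstsq(A,(g**2).sum(1),rcond=None)[0];print('ball',x[:3],np.sqrt(x[3]+x[:3]@x[:3]),len(g))
for n,hr in(('red',lambda h:(h<8)|(h>172)),('blue',lambda h:(h>105)&(h<130))):
    k=hr(hsv[...,0])&(hsv[...,1]>120)&(P[...,2]>.02);print(n,k.sum(),P[k].mean(0) if k.any() else '')
E
python3 fl.py
```

```text
t10.05 [0.4447 0.284  0.2418] yang 10.9 tilt [-0.002 -0.001 -1.   ] F [ 0.6  0.3 -0.4] op 0.0601 gf 0.0
neck top 567 (array([446.5, 285.2]), array([27. , 27.2]), 12.8) ((446.8180847167969, 284.9827575683594), 14.158647537231445) 0.14163382805475827
ball [0.44684816 0.28497843 0.05658513] 0.035568121817586944 1490
red 2169 [0.46169824 0.3883446  0.07497864]
blue 2184 [0.52871554 0.29443127 0.10831644]
```

View pics/w3.png

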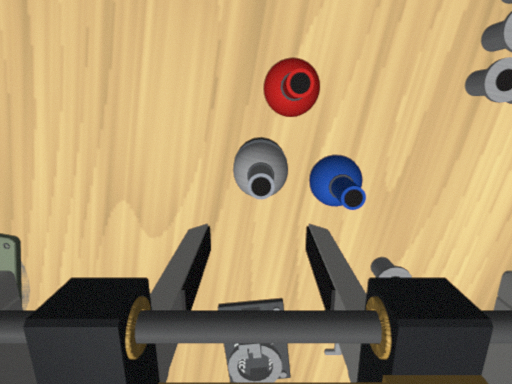

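The wrist view shows the grey float (neck 260,185) midway between the fingers, with red (293,87) and blue (345,190) clear of them. Descend and grip the neck.

Emit:
arm_command --pt "0.035 0.017 0" --pt "0 0 -0.6" --pt "0 0 -0.6" --pt "0 0 -0.6" --pt "0 0 -0.3" --pt "0 0 -0.18" --pt "0 0 0" --pt "0 0 0" --pt "0 0 0" --pt "0 0 0" --pt "0 0 0" --pt "0 0 0" --yaw '[0, 0, 0, 0, 0, 0, 0, 0, 0, 0, 0, 0]' --claw '[60, 60, 60, 60, 60, 60, 60, 40, 20, 20, 20, 20]' --squeeze 50

```text
time: 11.6
tool_pos: [0.4473, 0.2867, 0.1065]
tool_rot: [1.998, 2.424, 0.001]
contact_force: [-1.1, 0.2, 2.1]
opening: 0.0261
gripper_force: 50.0
```

Emit:
arm_command --pt "0 0 0" --pt "0 0 0" --pt "0 0 0" --pt "0 0 0" --pt "0 0 0.1" --pt "0 0 0.4" --pt "0 0 0.6" --pt "0 0 0.6" --pt "0 0 0.3" --pt "0 0 0" --pt "0 0 0" --yaw '[0, 0, 0, 0, 0, 0, 0, 0, 0, 0, 0]' --claw '[20, 20, 20, 20, 20, 20, 20, 20, 20, 20, 20]'

```text
time: 12.98
tool_pos: [0.4457, 0.2859, 0.2237]
tool_rot: [-1.997, -2.423, 0.006]
contact_force: [-0.0, -0.3, -3.2]
opening: 0.0262
gripper_force: 50.0
```

Run:
```python
from h import *
st()
```

```text
t12.97 [0.4457 0.2859 0.2237] yang 11.0 tilt [-0.004 -0.002 -1.   ] F [-0.  -0.3 -3.2] op 0.0262 gf 50.0
```

Emit:
arm_command --pt "0.12 -0.5 0" --pt "0.13 -0.75 0" --pt "0.13 -0.75 0" --pt "0.13 -0.75 0" --pt "0.13 -0.75 0" --pt "0.12 -0.75 0" --pt "0.12 -0.65 0" --pt "0 -0.3 0" --pt "0 0 0" --pt "0 0 0" --pt "0 0 0" --pt "0 0 0" --yaw '[0, 0, 0, 0, 0, 0, 0, 0, 0, 0, 0, 0]' --claw '[20, 20, 20, 20, 20, 20, 20, 20, 20, 20, 20, 20]'

```text
time: 14.48
tool_pos: [0.4998, -0.0245, 0.226]
tool_rot: [-1.996, -2.426, -0.0]
contact_force: [0.3, -0.7, -3.1]
opening: 0.0261
gripper_force: 50.0
```

```bash
cat > hold.py <<'E'
from h import *
import sys
s=st();x,y,z=s['tool_pos'];zb=z-.0485
for n in('scene','wrist','top'):
    im,d,m=snap(n);save(f'pics/{n}_{sys.argv[1]}.png',im);P=cloud(d,m).reshape(-1,3)[(d>0).ravel()]
    k=(np.hypot(P[:,0]-x,P[:,1]-y)<.039)&(abs(P[:,2]-zb)<.028);g=P[k];
    if len(g)<40: print(n,'few',len(g));continue
    from scipy.optimize import least_squares
    f=least_squares(lambda c:np.linalg.norm(g-c,axis=1)-.036,[x,y,zb],loss='soft_l1',f_scale=.001);c=f.x;print(n,'ball',c.round(4),len(g),'rms',np.sqrt(np.mean(f.fun**2)).round(4))
    k=(np.hypot(P[:,0]-.4985,P[:,1]+.0255)<.045)&(P[:,2]<.065)&(P[:,2]>.03);r=P[k]
    print('  ring pts',len(r),np.median(r[:,2]) if len(r) else '')
E
python3 hold.py a
```

```text
t14.47 [ 0.4998 -0.0245  0.226 ] yang 11.1 tilt [ 0.  0. -1.] F [ 0.3 -0.7 -3.1] op 0.0261 gf 50.0
scene ball [ 0.501  -0.0251  0.1757] 676 rms 0.0009
  ring pts 593 0.05844026685289787
wrist ball [ 0.4994 -0.0267  0.1757] 2796 rms 0.0004
  ring pts 1064 0.059289749571392374
top ball [ 0.5    -0.0275  0.1775] 64 rms 0.0009
  ring pts 91 0.06005131546185198
```

View pics/wrist_a.png

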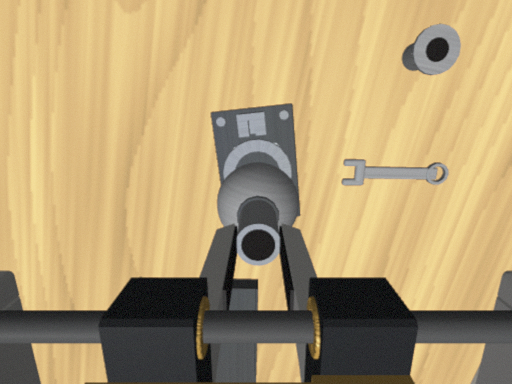

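Emit:
arm_command --pt "-0.015 0.015 0" --pt "0 0 -0.4" --pt "0 0 -0.5" --pt "0 0 -0.4" --pt "0 0 -0.1" --pt "0 0 0" --pt "0 0 0" --yaw '[0, 0, 0, 0, 0, 0, 0]' --claw '[20, 20, 20, 20, 20, 20, 20]' --squeeze 60

```text
time: 15.5
tool_pos: [0.5001, -0.0249, 0.1434]
tool_rot: [1.997, 2.422, 0.002]
contact_force: [-0.1, -0.2, -4.7]
opening: 0.0259
gripper_force: 60.0
```

```bash
python3 hold.py b
```

```text
t15.50 [ 0.5001 -0.0249  0.1434] yang 11.0 tilt [ 0.003 -0.001 -1.   ] F [-0.1 -0.2 -4.7] op 0.0259 gf 60.0
scene ball [ 0.5016 -0.0253  0.0928] 566 rms 0.001
  ring pts 353 0.05845845647800739
wrist ball [ 0.4999 -0.0269  0.093 ] 2804 rms 0.0004
  ring pts 1377 0.05931892683751586
top few 37
```

The float hangs neck up between the fingers (neck 258,243, ball 258,200), upright over the ring (257,160). A small correction, then lower onto the seat.

Emit:
arm_command --pt "-0.025 0.02 0" --pt "0 0 -0.1" --pt "0 0 -0.08" --pt "0 0 -0.04" --pt "0 0 0" --pt "0 0 0" --yaw '[0, 0, 0, 0, 0, 0]' --claw '[20, 20, 20, 20, 20, 20]'

```text
time: 16.4
tool_pos: [0.4985, -0.0236, 0.1297]
tool_rot: [1.997, 2.422, 0.002]
contact_force: [1.5, 0.0, 3.2]
opening: 0.0263
gripper_force: 60.0
```

```bash
python3 hold.py c
```

```text
t16.40 [ 0.4985 -0.0236  0.1297] yang 11.0 tilt [ 0.002 -0.    -1.   ] F [1.5 0.  3.2] op 0.0263 gf 60.0
scene ball [ 0.5009 -0.0239  0.0781] 666 rms 0.0022
  ring pts 328 0.056997641987069136
wrist ball [ 0.4981 -0.0231  0.0771] 3617 rms 0.0025
  ring pts 1253 0.057562954167545734
top ball [ 0.495  -0.0233  0.073 ] 61 rms 0.002
  ring pts 42 0.05838687074057421
```

Emit:
arm_command --pt "0 0 -0.06" --pt "0 0 -0.06" --pt "0 0 -0.05" --pt "0 0 -0.05" --pt "0 0 0" --pt "0 0 0" --pt "0 0 0" --yaw '[0, 0, 0, 0, 0, 0, 0]' --claw '[20, 20, 20, 20, 20, 20, 20]'

```text
time: 17.42
tool_pos: [0.4986, -0.0236, 0.117]
tool_rot: [1.997, 2.422, 0.002]
contact_force: [0.0, 1.1, 8.3]
opening: 0.026
gripper_force: 60.0
```

```bash
python3 hold.py d
python3 - <<'E'
from h import *
T=dict(np.load('top0.npz'))
im,d,m=snap('wrist');P=cloud(d,m).reshape(-1,3);k=P[(np.hypot(P[:,0]-.4985,P[:,1]+.0255)<.045)&(P[:,2]>.025)&(P[:,2]<.065)&(np.hypot(P[:,0]-.4985,P[:,1]+.0255)>.037)]
print(np.histogram(k[:,2],np.arange(.025,.066,.004)),np.median(k[:,2]))
E
```

```text
t17.43 [ 0.4986 -0.0236  0.117 ] yang 11.0 tilt [ 0.003 -0.001 -1.   ] F [0.  1.1 8.3] op 0.0260 gf 60.0
scene ball [ 0.501  -0.0238  0.0655] 663 rms 0.0022
  ring pts 352 0.0446897137651458
wrist ball [ 0.4981 -0.0231  0.0644] 3573 rms 0.0025
  ring pts 1264 0.04497341165887783
top ball [ 0.4959 -0.0228  0.0591] 59 rms 0.0017
  ring pts 44 0.046288427379113775
(array([  2,   0,  21,  30, 409, 428,   0,   0,   0,   0]), array([0.025, 0.029, 0.033, 0.037, 0.041, 0.045, 0.049, 0.053, 0.057,
       0.061, 0.065])) 0.044961926204029425
```

Emit:
arm_command --pt "0 0 -0.04" --pt "0 0 -0.03" --pt "0 0 0" --pt "0 0 0" --pt "0 0 0" --pt "0 0 0" --yaw '[0, 0, 0, 0, 0, 0]' --claw '[20, 20, 20, 20, 20, 20]'

```text
time: 18.38
tool_pos: [0.4987, -0.0237, 0.1131]
tool_rot: [1.996, 2.422, 0.002]
contact_force: [-0.4, -0.0, 9.6]
opening: 0.0257
gripper_force: 60.0
```

```bash
python3 hold.py e
```

```text
t18.38 [ 0.4987 -0.0237  0.1131] yang 11.0 tilt [ 0.003 -0.001 -1.   ] F [-0.4 -0.   9.6] op 0.0257 gf 60.0
scene ball [ 0.501  -0.0238  0.0615] 643 rms 0.0022
  ring pts 374 0.041079713859474946
wrist ball [ 0.4981 -0.0231  0.0606] 3570 rms 0.0025
  ring pts 1307 0.041178598379947
top ball [ 0.496  -0.0227  0.0552] 57 rms 0.0019
  ring pts 44 0.041891887252697976
```

Run:
```python
from h import *
from scipy.optimize import least_squares
im,d,m=snap('wrist');save('pics/end.png',im);P=cloud(d,m).reshape(-1,3)
g=P[(np.hypot(P[:,0]-.4985,P[:,1]+.025)<.037)&(P[:,2]>.052)&(P[:,2]<.092)]
f=least_squares(lambda c:np.linalg.norm(g-c,axis=1)-.036,[.4985,-.025,.062],loss='soft_l1',f_scale=.001);print('ball',f.x,len(g),np.sqrt(np.mean(f.fun**2)))
n=P[(np.hypot(P[:,0]-.4985,P[:,1]+.025)<.025)&(P[:,2]>.142)&(P[:,2]<.155)];print('neck top',rect(n),np.median(n[:,2]))
im,d,m=snap('top');P=cloud(d,m)[195:305,350:475].reshape(-1,3);g=P[(P[:,2]>.04)&(P[:,2]<.09)];print('gauge',len(g),rect(g))
s=st();print(np.abs(s['qd']).max())
```

```text
ball [ 0.49851535 -0.02572836  0.06280238] 2693 0.00044286359746740226
neck top (array([497.1, -25.4]), array([44.5, 28.3]), 3.6) 0.1483857057134235
gauge 163 (array([ 463.5, -328.2]), array([  5. , 130.7]), 11.0)
t18.62 [ 0.4986 -0.0237  0.1131] yang 11.0 tilt [ 0.003 -0.001 -1.   ] F [ 0.3  0.2 10.2] op 0.0261 gf 60.0
0.0021668639721385504
```

View pics/scene_e.png

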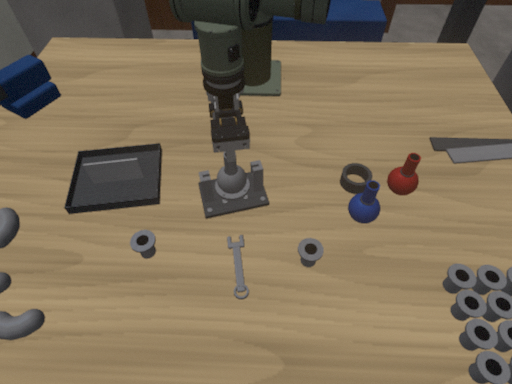

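The float is seated upright and centred in the ring (232,180) with the ring pressed down about 18 mm. The gauge stands in the tray (110,162), and the stubs and spanner have not moved. Handing in.

```bash
python3 -c "
from h import *
print(robot.hand_in());st()"
```

```text
the job is handed in; nothing more can be done
None
the job is handed in; nothing more can be done
```

The job is handed in; the verdict was not reported. The gauge stands let go in the tray, and the arm is holding the float upright and centred in the ring, pressed down about 18 of 20 mm by camera measurement; the stubs and spanner were not touched.

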